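Unlock the cam and push the wafer loading slide home

ROBOT

A 7-joint arm with a two-finger parallel gripper is mounted at the origin on the work surface. World frame = base frame: x ahead of the robot, y to its left, z up, the work surface at z = 0. Lengths are in m, angles in rad, forces in N, time in s.
With the tool pointing down it reaches from about 0.4 to 0.85 m from the base axis. Payload 10.4 kg.
Tool frame: the origin (TCP) lies between the finger pads; the fingertips stand tips_ahead ahead of it and the grasp point (between the pads) lies 11 mm behind it (tips_ahead is the distance from the TCP to the fingertips, in m); z points along the fingers, x is the direction in which the jaws open and shut, and the axes are right-handed (so a half turn about z gives the same grasp; the last joint's range is limited). The gripper opens to 87 mm and grips with 3 to 60 N. Pads are 19 mm wide; open, the fingers measure 117 mm over their backs; the gripper's body (75 mm by 190 mm) begins 51 mm behind the grasp point.
Start: joints at [1.216, 0.332, -0.065, 1.46, 0.022, 1.35, -0.088], TCP at [0.204, -0.591, 0.231] pointing down, gripper open.
Joint ranges: [-2.6, 2.6], [-0.5, 2.12], [-1.47, 1.34], [0.16, 2.42], [-1.27, 4.41], [0.06, 2.06], [-2.6, 2.6]. Speed limits (rad/s): [2.22, 2.22, 2.79, 2.79, 3.14, 3.14, 3.14].

INTERFACE

Orientations are given as a unit quaternion [x, y, z, w].
In Python, from bench import read_state, camera, close_job, tips_ahead gives the robot as it stands.
- The arm moves only by the tool arm_command, never from a script. Its argument "commands" is a list that holds one entry, the list of rows, each a list of 7 numbers: the turn, a rotation vector about the tool's x, y, z in rad, then the shift along the tool's x, y, z in m, then the opening in per cent of the stroke, from 0 (shut) to 100 (fully open). In form: [[[rx, ry, rz, x, y, z, claw], ...]]. A call has 1 to 20 rows; each row shifts and turns the commanded pose from where the row before left it, along the tool's axes as they then stand; what a row does not reach is not made up. A row lasts 1/8 s, in which the tool goes at most 62.5 mm and 10.7 degrees, less where a joint would pass 70% of its speed; a pose out of reach is approached as far as the arm can. A call with a gripper value outside its range is refused whole. The fingers move at their own pace and stop on an object; "newtons" is the grip in N (left out, the last holds). Time passes only in rows, so rows that do not move let the fingers close. It gives the time, the measured TCP pose, the force and the opening at its end, in the units of the state.
- read_state(): the state, without advancing time (a new reading comes with each control period).
- camera(name): name is "scene" or "top" or "wrist"; returns a dict with "frame" (480x640x3 uint8, red, green, blue), "vfov" (degrees; the focal length in pixels is half the picture's height over the tangent of half this angle, whatever the lens; pixels are square), "cx", "cy" (the principal point, pixels), "R" (3x3) and "t" (3): a world point X has camera coordinates R X + t. Camera axes: x right, y down, z forward; pixel columns grow to the right and rows downward; lengths in m; the calibration is good to about 2 mm. A picture is of the moment at which its call begins. There is no depth.
- close_job(): hands the job in, once; it reports no verdict.
The state is a dict: "time": time; "joint_positions": joint angles; "joint_vel": joint speeds; "joint_torque": joint torques, N m; "ee_pos": TCP position; "eef_rot": TCP orientation; "ft_force": force on the tool from outside, world axes, zero at the start; "torque": the same for the moment, N m; "width": finger opening in m.
Only numpy, scipy, OpenCV 4.12 (cv2) and the standard library are available. Lean on these libraries where they do the work, as an engineer would, in place of code of your own. Each camera call takes 0.05 s, during which the arm holds its last target.

TASK

Load the sample dish into the station: push the cam's lever pin round until the notch in the cam plate (its low point) faces the slide's nose, and only then push the slide forward by its upright push plate until it is fully home against the two stop blocks. The dish just rides along in its nest: do not touch it or lift it, leave the bottle, box and jar around the station where they stand, and back away when done.

Things in the scene. Friction and masses are not known exactly. Their poses are not given: they have to be found in the camera images.
- station: Loading station: black bed 310 x 150 x 30 mm fixed to the work surface, top at z = 30 mm. Origin at z = 0 on its centre line (bed spans x -177 to 133, y -75 to 75 mm). Its x axis is the slide's push direction (forward), z up. Two steel stop blocks stand on it at x 0 to 10, y +-36 mm, up to z = 44 mm. Position and yaw vary.
- cam (a joint): Angle of the cam plate, rad, positive clockwise from above. 0 = low point: notch faces station -x, at the slide's nose, lever along station +y. Starts at 0.7 to 1.5, lever swung towards station +x; pin at station (60 + 85 sin a, 85 cos a) mm. Range -0.9 to 1.6, no stop or click at 0. Stays where left (friction, about 1.2 N at the pin). Nose enters freely within about 0.15 rad of 0.
- cam_axis (a point): Point on the cam's vertical axis, top of its hub, z = 56 mm, at station x = 60, y = 0. The cam is an aluminium disc of radius 55 mm, z 32 to 44 mm, with one notch 22 mm wide (36 mm at the flared mouth), 45 mm deep, and a steel lever bar 16 mm wide (top z = 52 mm) at right angles to the notch.
- pin_top (a point): Centre of the top of the black upright pin on the cam's lever: diameter 16 mm, from z = 52 to z = 100 mm, 85 mm from the cam's axis. Push it sideways, round the axis.
- slide (a joint): Forward travel of the follower slide, m. Starts at 0, drawn right back; 0.065 = fully home, its plate's front edge against the two stop blocks. Unless the cam is at its low point the nose meets the disc's rim at about 0.025 and the slide stops. It stays where left (friction about 2.5 N).
- push_face (a point): Middle of the rear face of the slide's upright push plate (8 mm thick, 76 mm wide along station y, top z = 90 mm); point at z = 65 mm. Faces station -x; push it to station +x. The slide's plate, 84 x 84 x 10 mm, top z = 42 mm, has its centre 50 mm ahead of this point (station x = -107 mm at travel 0); its steel nose, 14 mm wide, ends 87 mm ahead of that centre.
- nest (a point): Centre of the dish's nest on the slide plate's top (z = 42 mm): four black ledges, fore, aft and at the sides, 6 mm high, inner faces 32.5 mm from this point; the dish has about 2 mm of play.
- dish: Closed clear sample dish lying loose in the nest, 60 mm wide (lid 63 mm), 18 mm high, with a dark wafer disc under the lid, 40 g. Origin at the centre of its underside.
- vial: Small amber bottle, 28 mm wide, 65 mm tall, standing on the work surface on the station's -y side. Origin at the centre of its underside.
- slidebox: White slide box with clear lid, 112 x 52 x 28 mm, on the work surface on the station's -y side near the cam. Origin at the centre of its underside.
- jar: Glass jar with black cap, 48 mm wide, 50 mm tall, on the work surface on the station's +y side near the slide. Origin at the centre of its underside.
Not all that is in view belongs to the job. Leave any blue or turquoise look-alike of the dish alone.

How it is judged:
By the outcome, as a careful person would: the job done as asked, in the order asked, and still so for the second after the job is handed in, with the robot touching nothing.
It also fails if it takes over 51 s, if anything falls off the work surface, if the arm or the gripper's body presses on something with over 40 N, if the wrist force passes 120 N, or if a joint passes its speed limit or range.

## Working session

There is one attempt and no reset: what is moved stays moved. The work goes in short steps, Python scripts to look and compute and a tool call to move; the robot and the scene stay as the last step left them, time stands still between calls to the robot, and variables do not carry over. Pictures are saved under pics/ and viewed, and the job is handed in when it is done.

Besides the shell and the picture viewer there is one more tool, called as a command line: name --argument value ..., lists and objects as JSON in quotes. arm_command: Moves the arm, as the interface text tells. Its arguments: {"type":"object","properties":{"commands":{"type":"array"},"newtons":{"type":"number"}},"required":["commands"]}

```bash
mkdir -p pics; ls; cat > h.py <<'E'
import numpy as np,cv2
from bench import read_state,camera,tips_ahead
def snap(n,fn):
    c=camera(n); cv2.imwrite('pics/'+fn,c['frame'][:,:,::-1]); np.save('pics/'+fn+'.npy',c,allow_pickle=True); return c
def load(fn): return np.load('pics/'+fn+'.npy',allow_pickle=True).item()
def ray(c,u,v):
    f=240/np.tan(np.radians(c['vfov'])/2); R=np.array(c['R']);t=np.array(c['t'])
    d=R.T@np.array([(u-c['cx'])/f,(v-c['cy'])/f,1]); return -R.T@t,d/np.linalg.norm(d)
def plane(c,u,v,z):
    o,d=ray(c,u,v); return o+d*(z-o[2])/d[2]
def proj(c,X):
    f=240/np.tan(np.radians(c['vfov'])/2); p=np.array(c['R'])@np.array(X)+np.array(c['t']); return np.array([c['cx']+f*p[0]/p[2],c['cy']+f*p[1]/p[2]])
def tri(a,b):
    (o1,d1),(o2,d2)=a,b
    s=np.linalg.lstsq(np.array([d1,-d2]).T,o2-o1,rcond=None)[0]
    p,q=o1+s[0]*d1,o2+s[1]*d2; return (p+q)/2,np.linalg.norm(p-q)
E
python3 - <<'E'
from h import *
for n in ['scene','top','wrist']:
    c=snap(n,n+'0.png'); print(n,c['vfov'],c['cx'],c['cy'],-np.array(c['R']).T@c['t'])
print(read_state()); print(tips_ahead)
E
```

```text
pics
scene 42.55183750124885 320.05625192595164 243.82580988479174 [1.13989969 0.3175975  0.90187121]
top 49.67996764684099 321.4697297498623 241.30192274807658 [ 0.56921969 -0.00636229  0.98361342]
wrist 66.50364475418235 319.9366565110132 239.0705937144368 [ 0.2754488  -0.56552678  0.38444884]
{'time': 0.15, 'joint_positions': array([ 1.21637873,  0.33270806, -0.0647129 ,  1.46071375,  0.02158253,
        1.3498569 , -0.08850585]), 'joint_vel': array([-0.00071414, -0.00188284, -0.00018251, -0.00353668, -0.00032693,
        0.00099414,  0.00089746]), 'joint_torque': array([ 1.16272680e-03, -6.23634052e+01,  2.49798421e-02, -3.90142930e+01,
       -6.12864224e-02,  3.72457935e-02,  1.03049019e-04]), 'ee_pos': array([ 0.20353282, -0.59066038,  0.2299649 ]), 'eef_rot': array([ 8.14180374e-01, -5.80611808e-01, -4.09083690e-04, -2.80329489e-04]), 'ft_force': array([-0.20045987, -0.12944436,  0.22760566]), 'torque': array([-0.01289612,  0.00664871,  0.0254111 ]), 'width': 0.08672546931990027}
0.008
```

View pics/scene0.png

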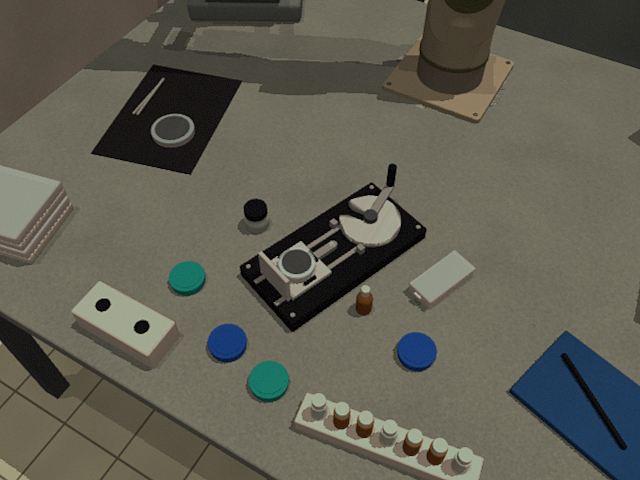

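View pics/top0.png

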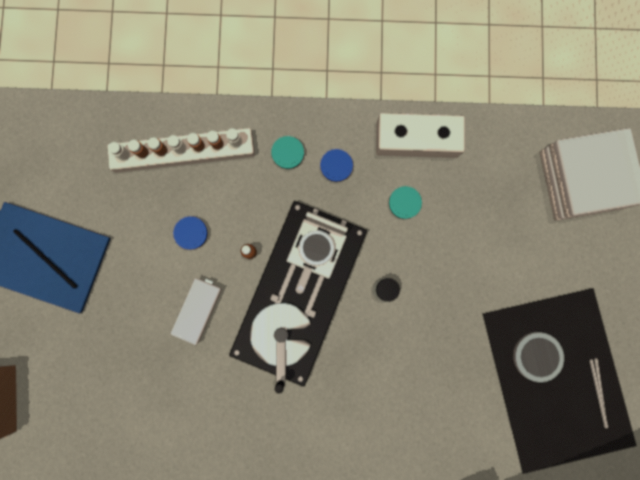

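```bash
python3 - <<'E'
from h import *
for n,(x,y,w,h) in {'top':(215,190,165,210),'scene':(230,155,210,180)}.items():
    c=load(n+'0.png'); im=c['frame'][y:y+h,x:x+w,::-1]
    cv2.imwrite('pics/%s_crop0.png'%n,cv2.resize(im,None,fx=2.8 if n=='top' else 3.2,fy=2.8 if n=='top' else 3.2,interpolation=2))
E
```

```text
(no output)
```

View pics/top_crop0.png

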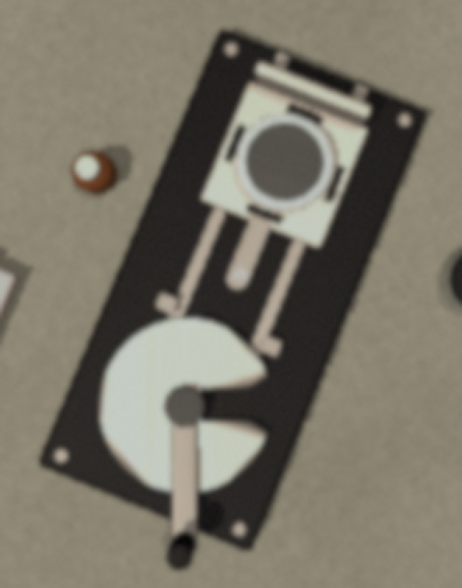

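View pics/scene_crop0.png

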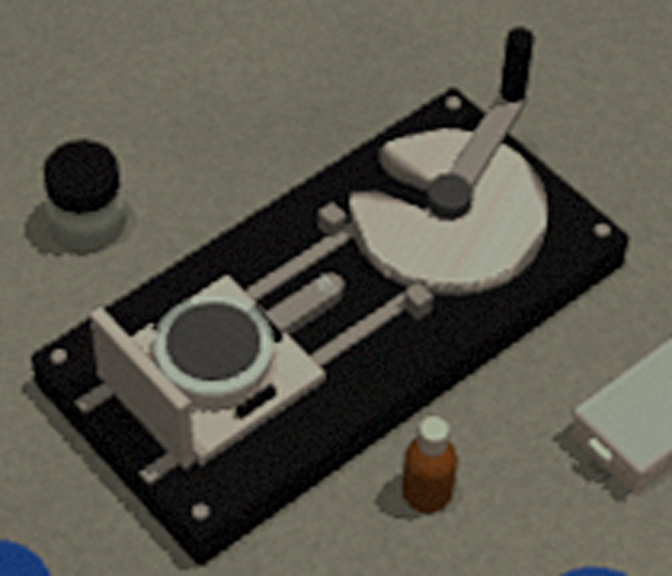

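```bash
python3 - <<'E'
from h import *
T=load('top0.png');S=load('scene0.png')
t=lambda u,v:ray(T,215+(u+.5)/2.8-.5,190+(v+.5)/2.8-.5)
s=lambda u,v:ray(S,230+(u+.5)/3.2-.5,155+(v+.5)/3.2-.5)
P={}
for n,a,b in [('A-+',(405,119),(58,356)),('B--',(231,48),(200,511)),('C++',(239,529),(453,102)),('D+-',(60,455),(602,230)),('hub',(185,405),(450,192)),('pin',(180,555),(520,34)),('dish',(285,161),(213,341)),('nosetip',(238,284),(335,283))]:
    p,e=tri(t(*a),s(*b)); P[n]=p; print(n,p.round(4),round(e,4))
x=(P['C++']+P['D+-']-P['A-+']-P['B--']); yaw=np.arctan2(x[1],x[0]); x2=P['A-+']-P['B--']
print('yaw',yaw, np.arctan2(-x2[0],x2[1]), np.arctan2(-(P['C++']-P['D+-'])[0],(P['C++']-P['D+-'])[1]))
print(np.linalg.norm(x)/2)
ex=np.array([np.cos(yaw),np.sin(yaw)]);ey=np.array([-ex[1],ex[0]])
ctr=sum(P[k][:2] for k in ['A-+','B--','C++','D+-'])/4
o=ctr+0.022*ex; print('origin from screws',o)
o2=P['hub'][:2]-.06*ex; print('origin from hub',o2)
for k in P:
    d=P[k][:2]-o; print(k,(1000*d@ex).round(1),(1000*d@ey).round(1))
d=P['pin'][:2]-P['hub'][:2]; print('cam ang',np.arctan2(d@ex,d@ey),np.linalg.norm(d))
E
```

```text
A-+ [ 0.6806 -0.0913  0.0268] 0.0013
B-- [0.7247 0.0255 0.0281] 0.0015
C++ [0.4117 0.01   0.0274] 0.0025
D+- [0.4558 0.127  0.0275] 0.0027
hub [0.4913 0.0467 0.0499] 0.0014
pin [0.4071 0.0439 0.0986] 0.0013
dish [ 0.6479 -0.0124  0.0567] 0.0016
nosetip [0.5684 0.0162 0.0342] 0.0006
yaw 2.780826174928288 2.7810783134530186 2.7809070943731173
0.28741321229419164
origin from screws [0.5476176  0.02555759]
origin from hub [0.54747766 0.02553121]
A-+ -165.7 62.4
B-- -165.7 -62.4
C++ 121.7 62.5
D+- 121.7 -62.5
hub 60.1 0.1
pin 137.9 32.4
dish -107.2 0.1
nosetip -22.8 1.4
cam ang 1.1765389494788292 0.0842402400895519
```

```bash
cat >> h.py <<'E'
from scipy.spatial.transform import Rotation as Ro
O=np.array([.5475,.0255]);YAW=2.781
EX=np.array([np.cos(YAW),np.sin(YAW)]);EY=np.array([-EX[1],EX[0]])
def st(x,y): return O+x/1000*EX+y/1000*EY
def tost(p): d=np.array(p)[:2]-O; return np.array([d@EX,d@EY])*1000
def go(xyz,yaw):
    """rotation about tool z first, then shift in tool axes of the target"""
    s=read_state(); q=Ro.from_quat(s['eef_rot'])
    T=Ro.from_euler('z',yaw)*Ro.from_euler('x',np.pi)
    rv=(q.inv()*T).as_rotvec(); d=np.array(xyz)-s['ee_pos']
    print('turn',rv.round(4),'shift after',T.inv().apply(d).round(4),'shift before',q.inv().apply(d).round(4))
def stat():
    s=read_state(); R=Ro.from_quat(s['eef_rot']).as_matrix()
    print('t',round(s['time'],2),'tcp',s['ee_pos'].round(4),'st',tost(s['ee_pos']).round(1),'yaw',np.arctan2(R[1,0],R[0,0]).round(3),'F',s['ft_force'].round(1),'st F',(s['ft_force'][:2]@np.array([EX,EY]).T).round(1),'w',round(s['width'],4)); print(s['joint_positions'].round(2))
E
python3 - <<'E'
from h import *
stat(); go([.42,-.35,.231],-1.537)
T=Ro.from_euler('z',-1.537)*Ro.from_euler('x',np.pi)
print(T.inv().apply(np.array([.4075,.044,.231])-[.42,-.35,.231]))
E
```

```text
t 0.15 tcp [ 0.2035 -0.5907  0.23  ] st [104.4 697.9] yaw -1.239 F [-0.2 -0.1  0.2] st F [0.1 0.2] w 0.0867
[ 1.22  0.33 -0.06  1.46  0.02  1.35 -0.09]
turn [2.00e-04 1.00e-03 2.98e-01] shift after [-0.2332 -0.2245 -0.001 ] shift before [-0.157  -0.2831 -0.0009]
[-3.94197383e-01 -8.20356064e-04 -1.00464643e-19]
```

arm_command --commands '[[[0,0,0.1,0,0,0,60],[0,0,0.1,0,0,0,60],[0,0,0.098,0,0,0,60],[0,0,0,-0.039,-0.0375,0,60],[0,0,0,-0.039,-0.0375,0,60],[0,0,0,-0.039,-0.0375,0,60],[0,0,0,-0.039,-0.0375,0,60],[0,0,0,-0.039,-0.0375,0,60],[0,0,0,-0.039,-0.0375,0,60],[0,0,0,-0.04,0,0,60],[0,0,0,-0.04,0,0,60],[0,0,0,-0.04,0,0,60],[0,0,0,-0.04,0,0,60],[0,0,0,-0.04,0,0,60],[0,0,0,-0.04,0,0,60],[0,0,0,0,0,0,60]]]'

```text
time: 2.15
ee_pos: [0.4125, -0.107, 0.2307]
eef_rot: [0.721, -0.693, 0.0, 0.0]
ft_force: [0.0, -0.0, 0.3]
width: 0.0523
```

```bash
python3 - <<'E'
from h import *
stat(); go([.4075,.044,.2],-1.537)
E
```

```text
t 2.15 tcp [ 0.4125 -0.107   0.2307] st [ 79.5 171.6] yaw -1.532 F [ 0.  -0.   0.3] st F [-0.  0.] w 0.0523
[ 0.63 -0.09 -0.45  1.93 -0.04  1.3  -1.34]
turn [-0.0004 -0.0005  0.0046] shift after [-1.511e-01 -1.000e-04  3.070e-02] shift before [-0.1511 -0.0007  0.0306]
```

arm_command --commands '[[[0,0,0.004,-0.038,0,0,60],[0,0,0,-0.038,0,0.01,60],[0,0,0,-0.038,0,0.01,60],[0,0,0,-0.037,0,0.01,60],[0,0,0,0,0,0,60],[0,0,0,0,0,0,60]]]'

```text
time: 2.9
ee_pos: [0.408, 0.0402, 0.2005]
eef_rot: [0.717, -0.697, 0.0, 0.0]
ft_force: [-0.1, 0.1, -0.3]
width: 0.0521
```

```bash
python3 - <<'E'
from h import *
stat(); go([.4075,.044,.078],-1.537)
c=snap('wrist','w1.png')
print(proj(c,[.4075,.0439,.1]))
E
```

```text
t 2.9 tcp [0.408  0.0402 0.2005] st [135.7  35.4] yaw -1.542 F [-0.1  0.1 -0.3] st F [ 0.1 -0.1] w 0.0521
[ 0.49 -0.11 -0.64  2.   -0.07  1.24 -1.67]
turn [ 0.0002 -0.0002 -0.005 ] shift after [-0.0038  0.0004  0.1225] shift before [-0.0038  0.0004  0.1225]
[315.45360365 241.32239172]
```

View pics/w1.png

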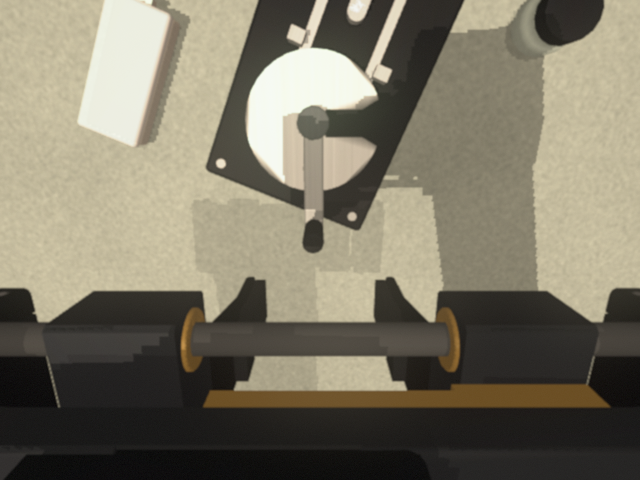

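arm_command --commands '[[[0,0,0,-0.002,0,0.025,60],[0,0,0,-0.002,0,0.025,60],[0,0,0,0,0,0.025,60],[0,0,0,0,0,0.025,60],[0,0,0,0,0,0.0225,60],[0,0,0,0,0,0,60],[0,0,0,0,0,0,40],[0,0,0,0,0,0,30],[0,0,0,0,0,0,25]]]' --newtons 5

```text
time: 4.08
ee_pos: [0.4081, 0.0452, 0.0787]
eef_rot: [0.717, -0.697, 0.001, -0.0]
ft_force: [0.2, -0.2, -0.1]
width: 0.0299
```

```bash
python3 - <<'E'
from h import *
stat()
c=snap('wrist','w2.png')
E
```

```text
t 4.08 tcp [0.4081 0.0452 0.0787] st [137.4  30.7] yaw -1.541 F [ 0.2 -0.2 -0.1] st F [-0.3  0.1] w 0.0299
[ 0.46  0.06 -0.69  2.14  0.05  0.96 -1.79]
```

View pics/w2.png

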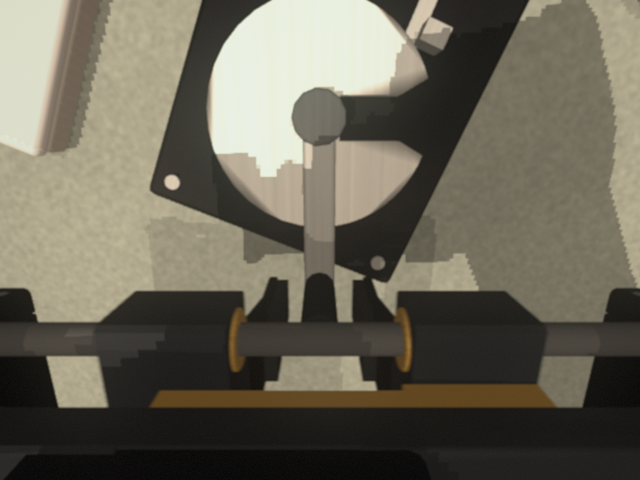

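arm_command --commands '[[[0,0,0,0,0,0,22],[0,0,0,0,0,0,22],[0,0,-0.098,0.0083,0,0,22],[0,0,-0.098,0.0083,0,0,22],[0,0,-0.098,0.0083,0,0,22],[0,0,-0.098,0.0083,0,0,22],[0,0,0,0,0,0,22]]]' --newtons 5

```text
time: 5.0
ee_pos: [0.4136, 0.0126, 0.078]
eef_rot: [0.839, -0.544, 0.0, -0.0]
ft_force: [-0.4, 1.2, -0.6]
width: 0.0192
```

```bash
cat >> h.py <<'E'
def cam():
    p=tost(read_state()['ee_pos'])-[60,0]; print('tcp as pin: a',np.arctan2(p[0],p[1]).round(3),'r',np.hypot(*p).round(1))
E
python3 - <<'E'
from h import *
stat();cam()
go(list(st(60+85*np.sin(.4),85*np.cos(.4)))+[.078],2.781-np.pi-.4)
E
```

```text
t 5.0 tcp [0.4136 0.0126 0.078 ] st [120.7  59.3] yaw -1.15 F [-0.4  1.2 -0.6] st F [ 0.8 -1. ] w 0.0192
[ 0.52  0.07 -0.66  2.13  0.05  0.96 -1.33]
tcp as pin: a 0.797 r 84.9
turn [-0.     -0.     -0.3898] shift after [0.0328 0.0067 0.    ] shift before [ 0.0329 -0.0063  0.    ]
```

arm_command --commands '[[[0,0,-0.098,0.0083,0,0,22],[0,0,-0.098,0.0083,0,0,22],[0,0,-0.098,0.0083,0,0,22],[0,0,-0.098,0.0083,0,0,22],[0,0,-0.098,0.0083,0,0,22],[0,0,-0.098,0.0083,0,0,22],[0,0,-0.098,0.0083,0,0,22],[0,0,0,0,0,0,22]]]'

```text
time: 6.0
ee_pos: [0.4509, -0.03, 0.0779]
eef_rot: [0.973, -0.231, -0.0, -0.0]
ft_force: [-0.7, -0.7, -0.0]
width: 0.0188
```

```bash
python3 - <<'E'
from h import *
stat();cam()
go(list(st(58.4,85))+[.078],2.781-np.pi)
E
```

```text
t 6.0 tcp [ 0.4509 -0.03    0.0779] st [70.8 86. ] yaw -0.466 F [-0.7 -0.7 -0. ] st F [0.4 0.9] w 0.0188
[ 0.59  0.16 -0.66  2.04  0.12  0.97 -0.6 ]
tcp as pin: a 0.125 r 86.7
turn [-0.0002  0.0003 -0.1051] shift after [ 0.0124 -0.001  -0.0001] shift before [ 0.0122 -0.0023 -0.0001]
```

arm_command --commands '[[[0,0,-0.053,0.006,-0.001,0,22],[0,0,-0.052,0.006,-0.001,0,22],[0,0,0,0,0,0,22],[0,0,0,0,0,0,22]]]'

```text
time: 6.5
ee_pos: [0.4624, -0.0332, 0.0781]
eef_rot: [0.984, -0.179, 0.0, 0.0]
ft_force: [0.4, -1.0, -0.1]
width: 0.0192
```

```bash
python3 - <<'E'
from h import *
stat();cam()
snap('wrist','w3.png');snap('top','t3.png');snap('scene','s3.png')
E
```

```text
t 6.5 tcp [ 0.4624 -0.0332  0.0781] st [58.9 84.9] yaw -0.361 F [ 0.4 -1.  -0.1] st F [-0.8  0.8] w 0.0192
[ 0.59  0.19 -0.66  2.02  0.14  0.98 -0.5 ]
tcp as pin: a -0.013 r 84.9
```

View pics/w3.png

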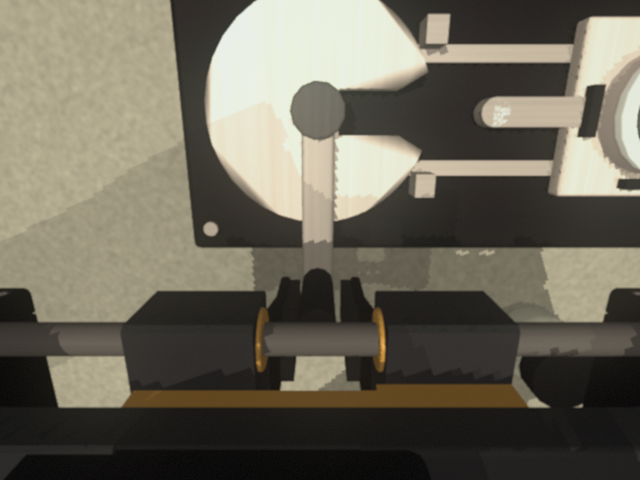

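View pics/s3.png

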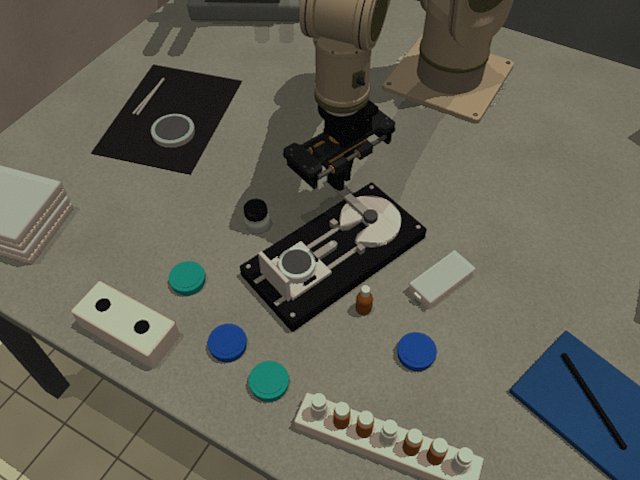

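```bash
python3 - <<'E'
from h import *
c=load('w3.png')
g=c['frame'][100:300,250:390,::-1]; cv2.imwrite('pics/w3c.png',cv2.resize(g,None,fx=3,fy=3,interpolation=2))
for uv in [(303,145),(303,240)]: print(tost(plane(c,*uv,.052)))
for uv in [(318,110),]: print('hub',tost(plane(c,*uv,.056)))
for uv in [(342,90),(395,90),(342,135),(395,135)]: print('notch',tost(plane(c,*uv,.044)))
print('pin',tost(plane(c,317,277,.1)))
E
```

```text
[68.1420083  13.89468631]
[68.79160636 61.27045412]
hub [60.9099995  -1.69314297]
notch [ 49.43668719 -11.4092706 ]
notch [ 24.00332302 -11.3892574 ]
notch [49.10108388  9.36443116]
notch [22.82472295  9.38381174]
pin [61.19820686 62.1465615 ]
```

View pics/w3c.png

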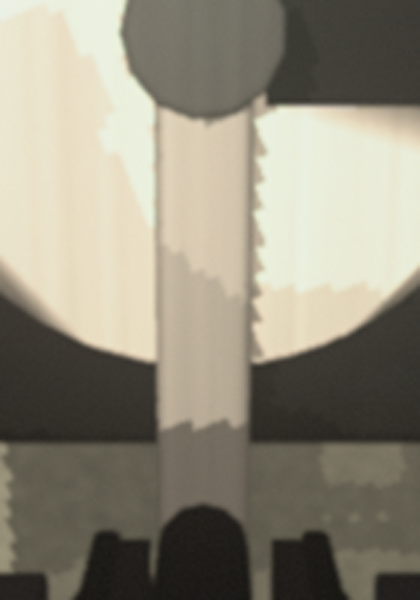

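arm_command --commands '[[[0,0,0,0,0,0,40],[0,0,0,0,0,0,40],[0,0,0,0,0,-0.025,40],[0,0,0,0,0,-0.032,40],[0,0,0,0,0,-0.032,40],[0,0,0,0,0,-0.032,40],[0,0,-0.157,0,0,0,0],[0,0,-0.157,0,0,0,0],[0,0,-0.157,0,0,0,0],[0,0,-0.157,0,0,0,0],[0,0,-0.157,0,0,0,0],[0,0,-0.157,0,0,0,0],[0,0,-0.157,0,0,0,0],[0,0,-0.157,0,0,0,0],[0,0,-0.157,0,0,0,0],[0,0,-0.157,0,0,0,0],[0,0,0,0,0,0,0]]]'

```text
time: 8.78
ee_pos: [0.4626, -0.0334, 0.199]
eef_rot: [0.822, 0.569, -0.0, 0.0]
ft_force: [0.5, -0.5, -0.1]
width: 0.0006
```

```bash
python3 - <<'E'
from h import *
stat();
go(list(st(-190,0))+[.199],2.781-np.pi/2)
E
```

```text
t 8.78 tcp [ 0.4626 -0.0334  0.199 ] st [58.7 85.1] yaw 1.211 F [ 0.5 -0.5 -0.1] st F [-0.6  0.3] w 0.0006
[ 0.67  0.04 -0.71  1.88  0.03  1.23  1.17]
turn [0.     0.0001 0.0007] shift after [0.0851 0.2487 0.    ] shift before [0.0849 0.2487 0.    ]
```

arm_command --commands '[[[0,0,0,0.012,0.0355,0,0],[0,0,0,0.012,0.0355,0,0],[0,0,0,0.012,0.0355,0,0],[0,0,0,0.012,0.0355,0,0],[0,0,0,0.012,0.0355,0,0],[0,0,0,0.012,0.0355,0,0],[0,0,0,0.013,0.0355,0,0],[0,0,0,0,0,0,0],[0,0,0,0,0,0,0]]]'

```text
time: 9.9
ee_pos: [0.7248, -0.0408, 0.1987]
eef_rot: [0.823, 0.569, -0.0, -0.0]
ft_force: [-1.0, 0.5, -0.2]
width: 0.0002
```

```bash
python3 - <<'E'
from h import *
stat(); snap('top','t4.png'); snap('wrist','w4.png'); c=snap('scene','s4.png')
im=c['frame'][100:340,230:550,::-1]; cv2.imwrite('pics/s4c.png',cv2.resize(im,None,fx=2.5,fy=2.5,interpolation=2))
go(list(st(-188,0))+[.068],2.781-np.pi/2)
E
```

```text
t 9.9 tcp [ 0.7248 -0.0408  0.1987] st [-189.3   -0.5] yaw 1.21 F [-1.   0.5 -0.2] st F [ 1.1 -0.1] w 0.0002
[ 0.37  0.65 -0.63  1.16  0.37  1.44  1.  ]
turn [0.0006 0.0003 0.0007] shift after [ 0.     -0.0013  0.1316] shift before [ 0.     -0.0014  0.1316]
```

View pics/s4c.png

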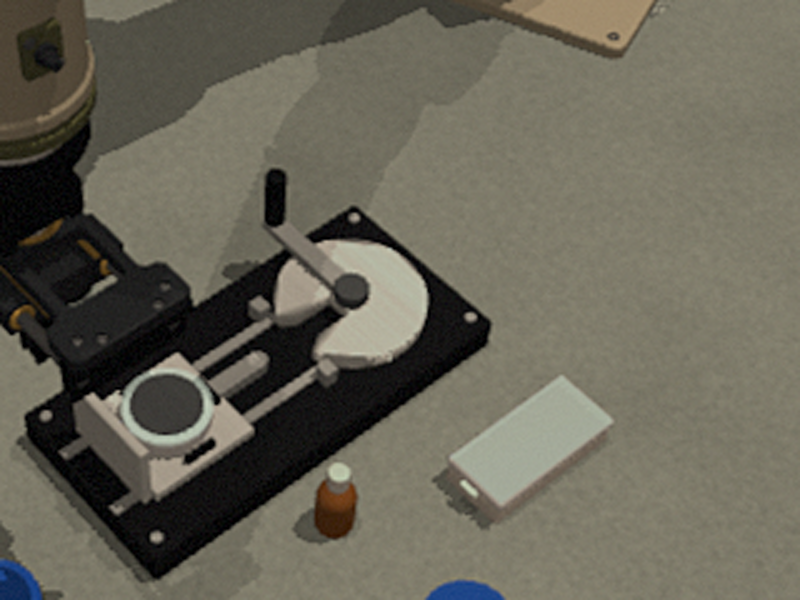

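View pics/w4.png

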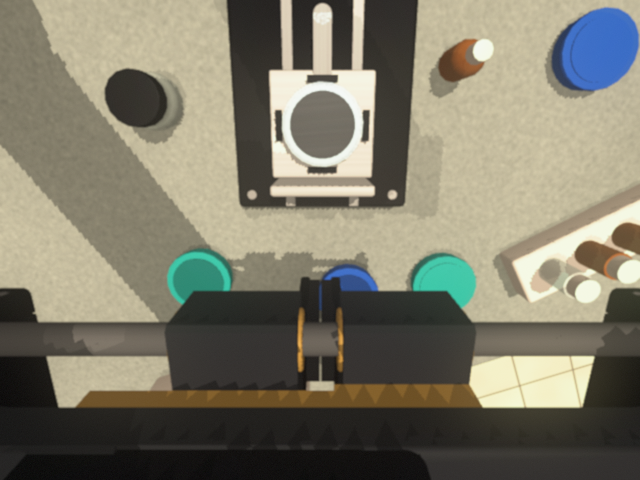

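View pics/t4.png

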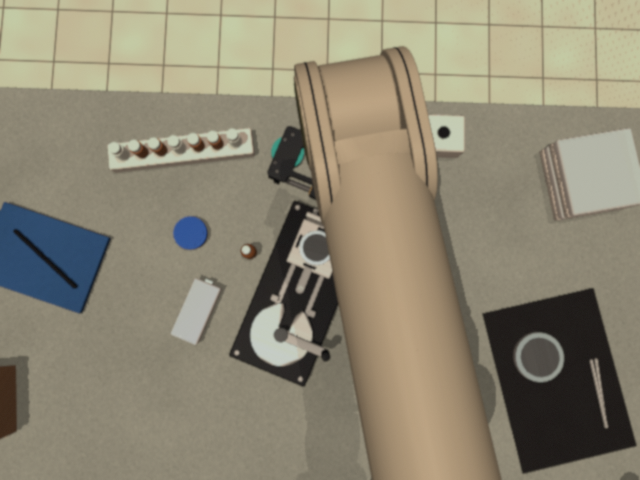

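```bash
python3 - <<'E'
from h import *
s=load('s4.png')
p=plane(s,230+275.5/2.5,100+177/2.5,.0985); d=tost(p)-[60,0]; print(d,np.arctan2(d[0],d[1]))
h=plane(s,230+351/2.5,100+289/2.5,.05); d=tost(h); print(d)
g=load('t4.png')['frame'][320:370,260:345,::-1]; cv2.imwrite('pics/t4c.png',cv2.resize(g,None,fx=8,fy=8,interpolation=2))
E
```

```text
[-3.38473087 81.60029347] -0.04145563129627043
[58.07473856 -1.43271814]
```

arm_command --commands '[[[0,0,0,0,0,0.03,0],[0,0,0,0,0,0.03,0],[0,0,0,0,0,0.03,0],[0,0,0,0,0,0.03,0],[0,0,0,0,-0.001,0.011,0],[0,0,0,0,0,0,0],[0,0,0,0,0,0,0]]]'

```text
time: 10.92
ee_pos: [0.725, -0.0407, 0.0698]
eef_rot: [0.822, 0.569, 0.001, 0.001]
ft_force: [0.4, -1.1, 0.1]
width: 0.0003
```

```bash
python3 - <<'E'
from h import *
stat(); snap('wrist','w5.png')
E
```

```text
t 10.93 tcp [ 0.725  -0.0407  0.0698] st [-189.4   -0.7] yaw 1.212 F [ 0.4 -1.1  0.1] st F [-0.8  0.9] w 0.0003
[ 0.37  0.74 -0.6   1.3   0.42  1.22  0.97]
```

View pics/w5.png

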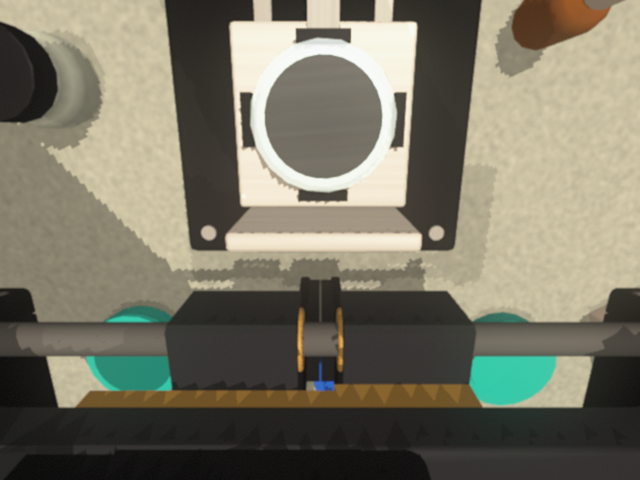

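arm_command --commands '[[[0,0,0,0.0005,-0.006,0,0],[0,0,0,0,-0.006,0,0],[0,0,0,0,-0.005,0,0],[0,0,0,0,-0.003,0,0],[0,0,0,0,-0.002,0,0],[0,0,0,0,-0.002,0,0],[0,0,0,0,-0.002,0,0],[0,0,0,0,-0.003,0,0],[0,0,0,0,-0.003,0,0],[0,0,0,0,-0.003,0,0],[0,0,0,0,-0.003,0,0],[0,0,0,0,-0.003,0,0],[0,0,0,0,-0.002,0,0],[0,0,0,0,0,0,0]]]'

```text
time: 12.72
ee_pos: [0.6838, -0.0251, 0.068]
eef_rot: [0.822, 0.57, -0.0, -0.0]
ft_force: [1.2, 0.1, 0.6]
width: 0.0003
```

```bash
python3 - <<'E'
from h import *
stat(); snap('wrist','w6.png'); c=snap('scene','s6.png')
im=c['frame'][100:340,230:550,::-1]; cv2.imwrite('pics/s6c.png',cv2.resize(im,None,fx=2.5,fy=2.5,interpolation=2))
E
```

```text
t 12.72 tcp [ 0.6838 -0.0251  0.068 ] st [-145.4   -0.8] yaw 1.212 F [1.2 0.1 0.6] st F [-1.1 -0.6] w 0.0003
[ 0.4   0.67 -0.63  1.43  0.4   1.17  0.93]
```

View pics/s6c.png

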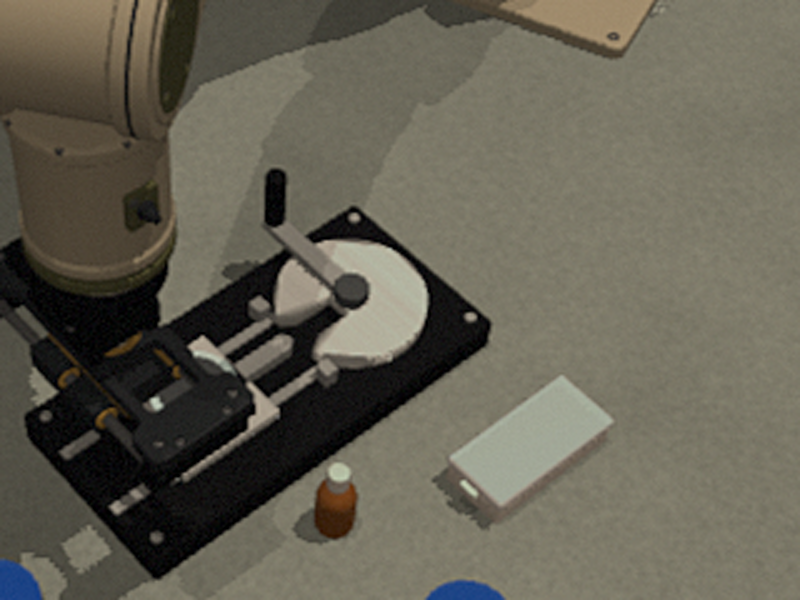

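View pics/w6.png

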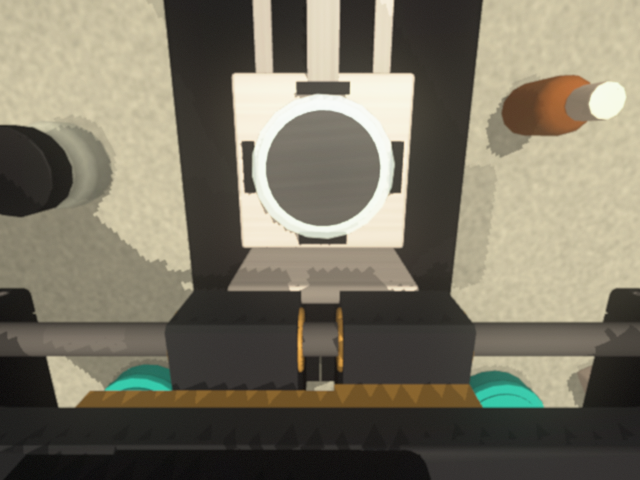

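arm_command --commands '[[[0,0,0,0.0005,-0.003,0,0],[0,0,0,0,-0.003,0,0],[0,0,0,0,-0.003,0,0],[0,0,0,0,-0.003,0,0],[0,0,0,0,-0.003,0,0],[0,0,0,0,-0.003,0,0],[0,0,0,0,-0.003,0,0],[0,0,0,0,-0.003,0,0],[0,0,0,0,-0.003,0,0],[0,0,0,0,-0.003,0,0],[0,0,0,0,-0.003,0,0],[0,0,0,0,-0.003,0,0],[0,0,0,0,-0.002,0,0],[0,0,0,0,0,0,0]]]'

```text
time: 14.58
ee_pos: [0.6485, -0.0109, 0.0681]
eef_rot: [0.822, 0.57, -0.0, -0.0]
ft_force: [0.3, -0.4, 0.3]
width: 0.0005
```

```bash
python3 - <<'E'
from h import *
stat(); snap('wrist','w7.png'); c=snap('scene','s7.png')
im=c['frame'][100:340,230:550,::-1]; cv2.imwrite('pics/s7c.png',cv2.resize(im,None,fx=2.5,fy=2.5,interpolation=2))
E
```

```text
t 14.57 tcp [ 0.6485 -0.0109  0.0681] st [-107.3   -1.6] yaw 1.212 F [ 0.3 -0.4  0.3] st F [-0.4  0.3] w 0.0005
[ 0.42  0.6  -0.65  1.54  0.38  1.13  0.9 ]
```

View pics/s7c.png

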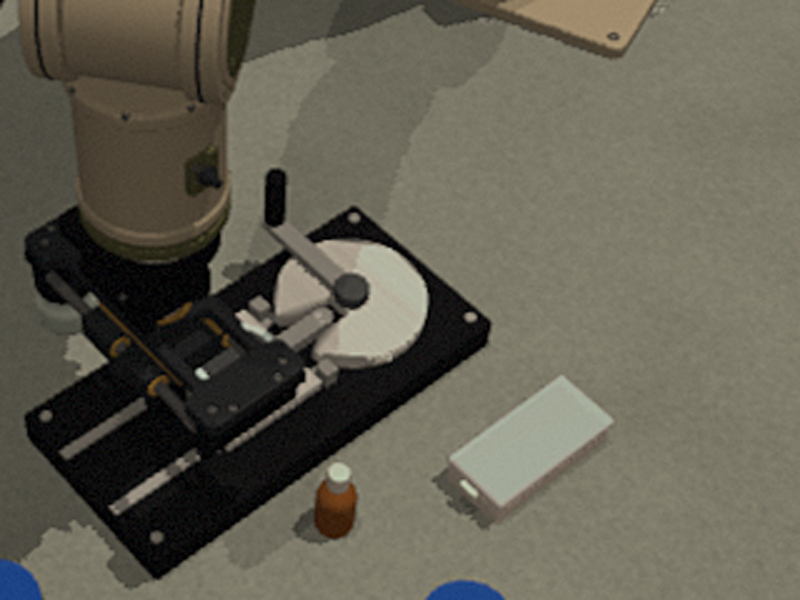

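View pics/w7.png

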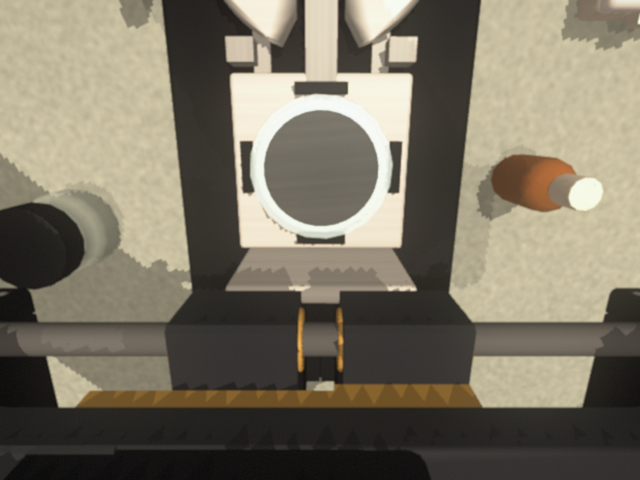

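arm_command --commands '[[[0,0,0,0.0005,-0.002,0,0],[0,0,0,0,-0.0015,0,0],[0,0,0,0,-0.0015,0,0],[0,0,0,0,-0.001,0,0],[0,0,0,0,0,0,0]]]'

```text
time: 15.3
ee_pos: [0.6446, -0.0093, 0.0682]
eef_rot: [0.822, 0.569, 0.001, 0.001]
ft_force: [9.6, -1.9, -5.0]
width: 0.0006
```

```bash
python3 - <<'E'
from h import *
stat(); c=snap('wrist','w8.png'); cv2.imwrite('pics/w8c.png',cv2.resize(c['frame'][0:120,200:440,::-1],None,fx=3,fy=3,interpolation=2))
E
```

```text
t 15.3 tcp [ 0.6446 -0.0093  0.0682] st [-103.1   -1.7] yaw 1.211 F [ 9.6 -1.9 -5. ] st F [-9.7 -1.6] w 0.0006
[ 0.42  0.59 -0.65  1.55  0.38  1.12  0.9 ]
```

View pics/w8c.png

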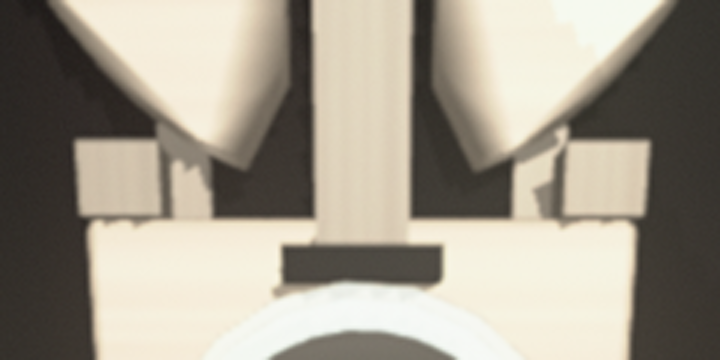

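arm_command --commands '[[[0,0,0,0,-0.0006,0,0],[0,0,0,0,0,0,0]]]'

```text
time: 15.6
ee_pos: [0.6445, -0.0092, 0.0682]
eef_rot: [0.822, 0.569, 0.002, 0.001]
ft_force: [11.5, -1.8, -7.2]
width: 0.0005
```

arm_command --commands '[[[0,0,0,0,0.003,0,0],[0,0,0,0,0.006,0,0],[0,0,0,0,0.012,0,0],[0,0,0,0,0.02,0,0],[0,0,0,0,0.02,-0.02,0],[0,0,0,0,0.02,-0.04,0],[0,0,0,0,0.02,-0.04,0],[0,0,0,0,0,-0.04,0],[0,0,0,0,0,0,0]]]'

```text
time: 16.73
ee_pos: [0.7392, -0.0438, 0.2119]
eef_rot: [0.822, 0.569, 0.002, 0.001]
ft_force: [0.5, -0.0, -0.1]
width: 0.0005
```

```bash
python3 - <<'E'
from h import *
stat(); c=snap('wrist','w9.png'); snap('top','t9.png');c=snap('scene','s9.png')
im=c['frame'][100:340,230:550,::-1]; cv2.imwrite('pics/s9c.png',cv2.resize(im,None,fx=2.5,fy=2.5,interpolation=2))
E
```

```text
t 16.73 tcp [ 0.7392 -0.0438  0.2119] st [-203.8   -2.8] yaw 1.212 F [ 0.5 -0.  -0.1] st F [-0.5 -0.2] w 0.0005
[ 0.35  0.67 -0.63  1.09  0.38  1.47  1.01]
```

View pics/s9c.png

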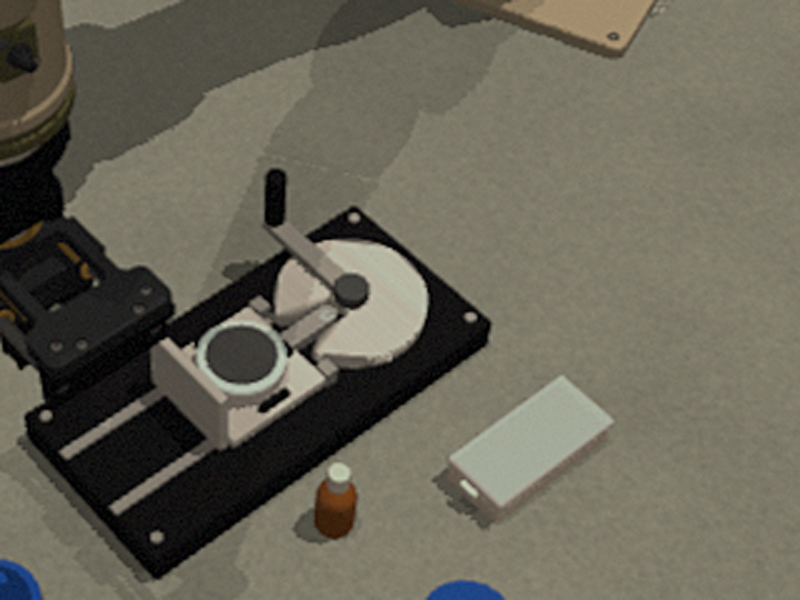

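View pics/w9.png

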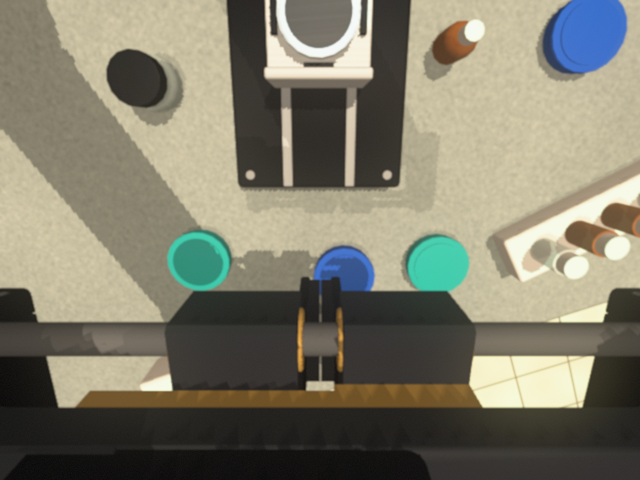

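```bash
python3 - <<'E'
from h import *
T=load('top0.png')
a,b=load('s4.png'),load('s9.png')
k=lambda c,u,v,z:tost(plane(c,230+u/2.5,100+v/2.5,z))
print('dish',k(a,167,406,.06),k(b,241,357,.06)); print('plate top corner',k(a,80,397,.09),k(b,156,342,.09))
import bench; print(bench.close_job())
E
```

```text
dish [-109.95282373   -3.84244362] [-45.91608614  -3.82976695]
plate top corner [-161.09037366   20.27644485] [-95.91322104  24.35443737]
the job is handed in; nothing more can be done
None
```

The dish is loaded: I turned the cam to its low point first, then pushed the slide home against both stop blocks, and handed the job in at about 17 s of the 51 s.

- **Cam:** I caged the lever pin between the fingers and swung it from about 1.18 rad to about 0. The wrist picture gave about +0.01 rad. The scene picture gave about −0.02 to −0.04 rad, so the two differ slightly, but both are well inside the 0.15 rad window. The nose went into the notch freely.
- **Slide:** I pushed the upright plate with closed fingers until the push force rose to about 11 N, with the plate edge against both stop blocks in the wrist picture. After I backed away, two hand-read points in the scene camera put the travel at about 64 mm (dish) and 65 mm (plate corner), against 65 mm for fully home.
- **Surroundings:** The last pictures show the dish still in its nest, and the bottle, box and jar look where they were. The gripper stands clear with no contact force.

No check failed.

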